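# Let the pellet press down slowly

## Robot

A 7-joint arm with a two-finger parallel gripper is mounted at the origin on the work surface. World frame = base frame: x ahead of the robot, y to its left, z up, the work surface at z = 0. Lengths are in m, angles in rad, forces in N, time in s.
With the tool pointing down it reaches from about 0.4 to 0.85 m from the base axis. Payload 10.4 kg.
Tool frame: the origin (TCP) lies midway between the tips of the shut fingers; the grasp point (between the pads) lies 19 mm behind it; z points along the fingers, y is the line along which they close (so a half turn about z gives the same grasp; the last joint's range is limited). The gripper opens to 87 mm and grips with 3 to 60 N. Pads are 19 mm wide; open, the fingers measure 117 mm over their backs; the gripper's body (75 mm by 190 mm) begins 51 mm behind the grasp point.
Start: joints at [-1.155, 0.332, -0.065, 1.46, 0.022, 1.35, -0.088], TCP at [0.266, 0.566, 0.223] pointing down, gripper open.
Joint ranges: [-2.6, 2.6], [-0.5, 2.12], [-1.47, 1.34], [0.16, 2.42], [-1.27, 4.41], [0.06, 2.06], [-2.6, 2.6]. Speed limits (rad/s): [2.22, 2.22, 2.79, 2.79, 3.14, 3.14, 3.14].

## Interface

Orientations are given as a unit quaternion [x, y, z, w].
In Python, from bench import r gives the robot as it stands.
- The arm moves only by the tool arm_command, never from a script. Its arguments are lists of equal length, an entry for each row: "xyz": the shift along the world's x, y, z in m, a list of three; "rot": the turn, a rotation vector about the world's x, y, z in rad, a list of three. In form: {"xyz": [[tx, ty, tz], ...], "rot": [[ax, ay, az], ...]}. A call has 1 to 20 rows; each row is the pose to reach, as a shift and turn from the pose commanded when the call began; what a row does not reach only later rows make up. A row lasts 1/12 s, in which the tool goes at most 41.7 mm and 7.16 degrees, less where a joint would pass 70% of its speed; a pose out of reach is approached as far as the arm can. A call with a gripper value outside its range is refused whole. "grip" is the opening, from 0 (shut) to 1 (fully open), set as the call begins (left out, the last holds). The fingers move at their own pace and stop on an object; "squeeze" is the grip in N (left out, the last holds). Time passes only in rows, so rows that repeat a pose let the fingers close. It gives the time, the measured TCP pose, the force, the opening and the grip force at its end, in the units of the state.
- r.read_state(): the state, without advancing time (a new reading comes with each control period).
- r.camera(name): name is "side" or "top" or "wrist"; returns the picture (384x512x3 uint8, red, green, blue); there is no depth.
- r.camera_model(name): a dict with "fx", "fy", "cx", "cy" (pixels), "k1" (the pictures are not rectified: a ray, as slopes to the right and down, at radius r is drawn at 1 + k1 r^2 times it, then the intrinsics apply), "T" (4x4, takes a point from camera to world coordinates). Camera axes: x right, y up, looking along -z (the intrinsics and any distortion apply to the point x, -y, -z); pixel columns grow to the right and rows downward; lengths in m; the calibration is good to about 2 mm. A picture is of the moment at which its call begins: read the wrist's pose just before it. camera_model takes no time and is no camera call; for the wrist camera it gives the pose at the moment of the call.
- r.close_job(): hands the job in; it is judged then, once.
Trained networks look in the newest picture that a camera, given by its name, has taken for a name from the list of things; names that differ only in an ending like _2 or _b are one class to them, and where a whole thing is asked for, a point or a joint stands for the part that bears it (a point fixed in the world has none). Each returns a list of dicts, best first, with "conf" (0 to 1); they miss things now and then, are a little off and sometimes report something else, mostly with a low value. They report only what shows in the picture. A call takes as long as a camera call.
- r.look_for(label, camera): "at" ([x, y, z] in m, in the coordinates of the camera as it stood for that picture, good to about 4 mm: the middle of the surface that is visible of it).
- r.spot_point(label, camera): "at" ([x, y, z] in m, in the coordinates of the camera as it stood for that picture, good to about 4 mm: a listed point, or the origin of a listed thing).
The state is a dict: "time": time; "joint_positions": joint angles; "joint_vel": joint speeds; "joint_torque": joint torques, N m; "ee_pos": TCP position; "eef_rot": TCP orientation; "ft_force": force on the tool from outside, world axes, zero at the start; "torque": the same for the moment, N m; "width": finger opening in m; "grip_force": force on a finger pad.
Only numpy, scipy, OpenCV 4.12 (cv2) and the standard library are available. Lean on these libraries where they do the work, as an engineer would, in place of code of your own. Each camera call takes 0.05 s, during which the arm holds its last target. There are 200 camera calls.

## Task

The ram of the bench pellet press is still up under oil pressure with the die on it. Crack its release valve, the one with the T-bar handle, open by about an eighth of a turn (45 degrees) counter-clockwise seen from above, so that the ram sinks slowly rather than dropping, and leave it open until the ram is fully down. Leave the round gauge knob beside it unturned, and let go of the valve at the end with it still open.

Things in the scene. Friction and masses are not known exactly. Their poses are not given: they have to be found in the camera images.
- release_grip (a point): Centre of the release valve's T-bar handle: black bar 60 mm long, 14 wide, 24 tall, on a thin stem. The point is on the vertical turning axis, half-way up the bar, 93 mm above the table; a brass bonnet (30 mm across) ends 24 mm below it. z up, x along the bar, y across it, turning with it. The round gauge knob's axis is 85 to 110 mm off, on either side along the white block; else clear for 70 mm.
- release_valve (a joint): Release valve angle (rad): 0 shut, grows counter-clockwise from above, stop at 2.2. Light friction (0.1 N m); stays where left. The ram holds below 0.25, starts to sink somewhere at 0.3 to 0.5, and sinks faster the wider the valve is open: about 8 mm/s at 0.79 (45 degrees), 20 mm/s at about 1.4 (80 degrees), 28 mm/s at most. Shutting it stops the ram.
- ram (a joint): Ram height above its bottom stop (m): 0 fully down, at the start 0.020 to 0.027. It carries a steel platen (68 mm across) and dark die (46 mm across, 40 tall) between the two columns at the far end of the block from the valves, under a crosshead whose top is 183 mm above the table and whose edge is at least 120 mm from the valve's axis.
- gauge_knob (a joint): angle of the round gauge knob (rad), 0 as found: a plain black knob 36 mm across and 20 mm tall, its top 101 mm above the table. Not to be turned.

How it is judged:
On the way, in this order (a step that is already met when the one before it is completed fails the run):
1. the release valve is cracked open (more than 14 degrees) while the ram is still up (value of joint release_valve above 0.25 rad and value of joint ram above 0.008 m), for 0.2 s.
2. the ram has sunk to its bottom stop (value of joint ram below 0.002 m), for 0.2 s.
At the end, for the whole second after the job is handed in: The ram is fully down (within 2 mm of its bottom stop), the release valve is still open (more than 0.25 rad) and the gauge knob is within 0.25 rad of where it was (value of joint ram below 0.002 m and value of joint release_valve above 0.25 rad and value of joint gauge_knob between -0.25 and 0.25 rad); the robot touches nothing.
It fails at once if the ram drops faster than 20 mm/s (release valve opened more than about 80 degrees while the ram is up) (velocity of joint ram below -0.02 m/s).
It fails at once if the round gauge knob is turned by more than 0.25 rad (value of joint gauge_knob above 0.25 rad or value of joint gauge_knob below -0.25 rad).
It also fails if it takes over 35 s, if anything falls off the work surface, if the arm or the gripper's body presses on something with over 40 N, if the wrist force passes 120 N, or if a joint passes its speed limit or range.

## Working session

There is one attempt and no reset: what is moved stays moved. The work goes in short steps, Python scripts to look and compute and a tool call to move; the robot and the scene stay as the last step left them, time stands still between calls to the robot, and variables do not carry over. Pictures are saved under pics/ and viewed, at most 10 in all, crops included, and the job is handed in when it is done.

Besides the shell and the picture viewer there is one more tool, called after "Emit:" by a JSON object that holds its "api" and its "payload", one argument or row to a line. arm_command: Moves the arm, as the interface text tells. Its arguments: {"type":"object","properties":{"xyz":{"type":"array"},"rot":{"type":"array"},"grip":{"type":"number"},"squeeze":{"type":"number"}},"required":["xyz","rot"]}

```bash
mkdir -p pics; cat > h.py <<'E'
from bench import r
import numpy as np, cv2
def save(c,f):
    im=r.camera(c); cv2.imwrite('pics/'+f,im[:,:,::-1]); return im
def w(c,p):
    T=np.array(r.camera_model(c)["T"]); return (T@np.append(p,1))[:3]
def ray(c,u,v,z):
    m=r.camera_model(c);T=np.array(m["T"])
    d=np.array([(u-m["cx"])/m["fx"],(v-m["cy"])/m["fy"]]);s=d.copy()
    for _ in range(20): s=d/(1+m["k1"]*(s@s))
    g=T[:3,:3]@np.array([s[0],-s[1],-1]);o=T[:3,3]
    return o+g*(z-o[2])/g[2]
E
python3 - <<'E'
from h import *
s=r.read_state(); print(s["time"],s["ee_pos"],s["eef_rot"],s["width"])
a=save('top','t1.png');b=save('side','s1.png')
cv2.imwrite('pics/c1.png',np.hstack([a,b])[:,:,::-1][:, :] if 0 else cv2.resize(np.vstack([a,b])[:,:,::-1],(400,600)))
for c in('top','side'):
    for l in('release_grip','gauge_knob','ram'):
        for f in(r.spot_point,r.look_for):
            print(c,l,f.__name__,[(round(d["conf"],2),w(c,d["at"]).round(3)) for d in f(l,c)][:3])
E
```

```text
0.0 [0.2653903  0.56540073 0.22174653] [ 2.17650231e-01  9.76026557e-01 -7.24468863e-04 -1.08437210e-04] 0.08693713619702502
top release_grip call [(0.51, array([ 0.595, -0.031,  0.09 ]))]
top release_grip call [(0.55, array([ 0.588, -0.031,  0.102]))]Traceback (most recent call last):
  File "<stdin>", line 8, in <module>
ValueError: it knows: release_grip
```

View pics/t1.png

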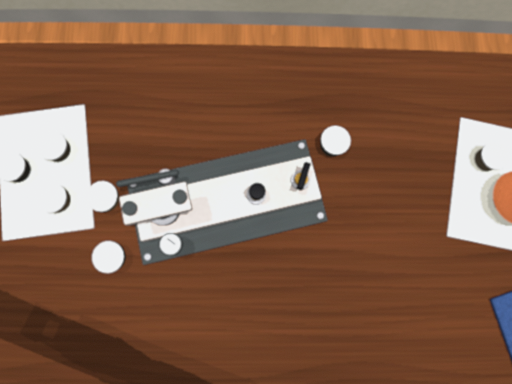

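View pics/s1.png

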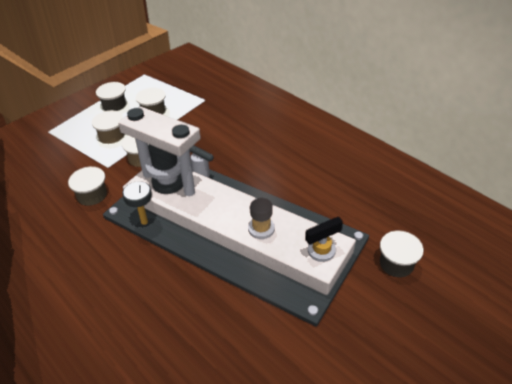

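The top view shows the T-bar at about (303,176), with its ends near (307,164) and (298,189). The round knob is at (257,191), and the press is at the left. The side view agrees. Next I'll segment the bar to get its position and angle.

```bash
python3 - <<'E'
from h import *
im=cv2.imread('pics/t1.png').max(2)
m=(im<50).astype(np.uint8)
for (x0,x1,y0,y1) in((290,314,158,194),(244,270,178,204)):
    v,u=np.nonzero(m[y0:y1,x0:x1]);u=u+x0;v=v+y0
    P=np.array([ray('top',a,b,.104 if x0>280 else .101)[:2] for a,b in zip(u,v)])
    c=cv2.minAreaRect(P.astype(np.float32)*1000);e,V=np.linalg.eigh(np.cov(P.T))
    print(len(u),P.mean(0).round(4),c,np.degrees(np.arctan2(V[1,1],V[0,1])),np.sqrt(12*e))
print('cam',np.array(r.camera_model('top')['T'])[:3,3])
for (u,v) in((306,142),(322,216),(148,257)): print(ray('top',u,v,.0))
r.camera('side')
print([(d["conf"],w('side',d["at"]).round(3)) for d in r.spot_point('release_grip','side')])
s=r.read_state();from scipy.spatial.transform import Rotation as R
print(R.from_quat(s['eef_rot']).as_matrix().round(3),s['time'])
E
```

```text
111 [ 0.5911 -0.0321] ((591.9130249023438, -32.27394104003906), (9.411116600036621, 55.614601135253906), 72.2928237915039) 161.88800742811316 [0.00913734 0.05561235]
124 [0.5603 0.0652] ((558.7954711914062, 65.38822937011719), (28.23210906982422, 28.455142974853516), 44.80540084838867) 136.74885066172428 [0.02580505 0.02838868]
cam [0.40184366 0.10661551 0.97076738]
[ 0.69755994 -0.05806418  0.        ]
[ 0.51945777 -0.09192111  0.        ]
[0.42299621 0.30567097 0.        ]
[(0.57, array([ 0.591, -0.034,  0.093]))]
[[-0.905  0.425 -0.   ]
 [ 0.425  0.905 -0.   ]
 [-0.    -0.    -1.   ]] 0.3
```

The bar centre is (0.591, -0.032), and its axis runs at -18°. The knob is 102 mm away, within the 85 to 110 mm given. I'll move above the bar with the tool's y at 72° (a +7° turn).

Emit:
{"api": "arm_command", "payload": {
  "xyz": [
    [0,0,0.03],
    [0.02,-0.03,0.05],
    [0.04,-0.065,0.05],
    [0.06,-0.1,0.05],
    [0.08,-0.135,0.05],
    [0.1,-0.17,0.05],
    [0.12,-0.205,0.05],
    [0.14,-0.24,0.05],
    [0.16,-0.275,0.05],
    [0.18,-0.31,0.05],
    [0.2,-0.345,0.05],
    [0.22,-0.38,0.05],
    [0.24,-0.415,0.05],
    [0.26,-0.45,0.05],
    [0.275,-0.485,0.05],
    [0.29,-0.52,0.05],
    [0.305,-0.555,0.04],
    [0.32,-0.585,0.02],
    [0.325,-0.598,0.0],
    [0.325,-0.598,0.0]
  ],
  "rot": [
    [0,0,0],
    [0,0,0.02],
    [0,0,0.04],
    [0,0,0.06],
    [0,0,0.08],
    [0,0,0.1],
    [0,0,0.125],
    [0,0,0.125],
    [0,0,0.125],
    [0,0,0.125],
    [0,0,0.125],
    [0,0,0.125],
    [0,0,0.125],
    [0,0,0.125],
    [0,0,0.125],
    [0,0,0.125],
    [0,0,0.125],
    [0,0,0.125],
    [0,0,0.125],
    [0,0,0.125]
  ],
  "grip": 1
}}

```text
time: 1.97
ee_pos: [0.5893, -0.0369, 0.2185]
eef_rot: [0.159, 0.987, -0.002, -0.002]
ft_force: [-0.1, 0.3, -0.3]
width: 0.0875
grip_force: 0.0
```

```bash
python3 - <<'E'
from h import *
from scipy.spatial.transform import Rotation as R
s=r.read_state();print(s['time'],s['ee_pos'],R.from_quat(s['eef_rot']).as_matrix()[:,1],s['joint_positions'],s['joint_vel'],s['ft_force'])
save('wrist','w1.png')
for f in (r.spot_point,r.look_for): print([(d["conf"],w('wrist',d["at"]).round(4)) for d in f('release_grip','wrist')])
E
```

```text
1.9667 [ 0.58930451 -0.03688864  0.21854785] [ 0.31419125  0.94935156 -0.00393325] [-0.3720441   0.2694576   0.43163739  1.57996505 -0.11239896  1.32245852
  1.32527331] [-0.04392246 -0.04520084 -0.04822408 -0.03251174  0.00529436  0.06910412
 -0.06234699] [-0.12334478  0.33856657 -0.25027404]
[(0.83, array([ 0.5968, -0.0255,  0.0945]))]
[(0.59, array([ 0.5911, -0.0261,  0.107 ]))]
```

View pics/w1.png

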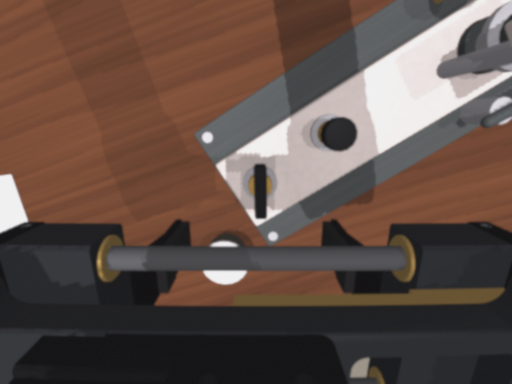

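In the wrist view the bar is upright at (260,191), ends at rows 165 and 217, square to the finger line. The knob is at (339,134). I'll refine the bar's position from this view.

```bash
python3 - <<'E'
from h import *
im=cv2.imread('pics/w1.png').max(2)
v,u=np.nonzero(im[155:222,246:276]<40);u=u+246;v=v+155
print(len(u),u.min(),u.max(),v.min(),v.max())
P=np.array([ray('wrist',a,b,.105)[:2] for a,b in zip(u,v)])
e,V=np.linalg.eigh(np.cov(P.T));print(P.mean(0),cv2.minAreaRect(P.astype(np.float32)*1000),np.degrees(np.arctan2(V[1,1],V[0,1])),np.sqrt(12*e))
print(ray('wrist',339,134,.101), r.read_state()['time'],r.read_state()['ee_pos'])
E
```

```text
443 256 264 166 216
[ 0.59255508 -0.02661372] ((593.616455078125, -27.134458541870117), (8.834537506103516, 56.433353424072266), 72.55488586425781) 163.0191123715735 [0.00947214 0.05647011]
[0.5605975 0.07042   0.101    ] 2.1167 [ 0.59057637 -0.03134282  0.22297673]
```

Correcting for the arm's settling during that picture, the bar is at about (0.5915, -0.032), which matches the top view. The TCP is already over it, so I'll descend and grip gently.

Emit:
{"api": "arm_command", "payload": {
  "xyz": [
    [0,0,-0.03],
    [0,0,-0.06],
    [0,0,-0.085],
    [0,0,-0.105],
    [0,0,-0.12],
    [0,0,-0.132],
    [0,0,-0.142],
    [0,0,-0.142],
    [0,0,-0.142],
    [0,0,-0.142]
  ],
  "rot": [
    [0,0,0],
    [0,0,0],
    [0,0,0],
    [0,0,0],
    [0,0,0],
    [0,0,0],
    [0,0,0],
    [0,0,0],
    [0,0,0],
    [0,0,0]
  ],
  "grip": 1
}}

```text
time: 2.95
ee_pos: [0.5913, -0.032, 0.0818]
eef_rot: [0.156, 0.988, 0.0, 0.001]
ft_force: [-0.1, 0.4, 0.7]
width: 0.0872
grip_force: 0.0
```

Emit:
{"api": "arm_command", "payload": {
  "xyz": [
    [0,0,0],
    [0,0,0],
    [0,0,0],
    [0,0,0],
    [0,0,0],
    [0,0,0],
    [0,0,0],
    [0,0,0],
    [0,0,0],
    [0,0,0],
    [0,0,0],
    [0,0,0]
  ],
  "rot": [
    [0,0,0],
    [0,0,0],
    [0,0,0],
    [0,0,0],
    [0,0,0],
    [0,0,0],
    [0,0,0],
    [0,0,0],
    [0,0,0],
    [0,0,0],
    [0,0,0],
    [0,0,0]
  ],
  "grip": 0,
  "squeeze": 20
}}

```text
time: 3.95
ee_pos: [0.5905, -0.0323, 0.0806]
eef_rot: [0.156, 0.988, -0.0, -0.0]
ft_force: [-3.1, -9.3, 2.5]
width: 0.0149
grip_force: 6.7
```

The gripper has closed on the bar at 14.9 mm. Now I'll turn it 45° counter-clockwise.

Emit:
{"api": "arm_command", "payload": {
  "xyz": [
    [0,0,0],
    [0,0,0],
    [0,0,0],
    [0,0,0],
    [0,0,0],
    [0,0,0],
    [0,0,0],
    [0,0,0],
    [0,0,0],
    [0,0,0],
    [0,0,0],
    [0,0,0],
    [0,0,0],
    [0,0,0]
  ],
  "rot": [
    [0,0,0],
    [0,0,0],
    [0,0,0.07],
    [0,0,0.14],
    [0,0,0.21],
    [0,0,0.28],
    [0,0,0.35],
    [0,0,0.42],
    [0,0,0.49],
    [0,0,0.56],
    [0,0,0.63],
    [0,0,0.7],
    [0,0,0.78],
    [0,0,0.78]
  ],
  "grip": 0,
  "squeeze": 25
}}

```text
time: 5.12
ee_pos: [0.5905, -0.0352, 0.0806]
eef_rot: [-0.232, 0.973, -0.001, -0.0]
ft_force: [-0.1, -8.9, -0.8]
width: 0.0137
grip_force: 25.0
```

```bash
python3 - <<'E'
from h import *
s=r.read_state();print(s['time'],s['ee_pos'],s['eef_rot'],s['ft_force'],s['torque'],s['width'],s['grip_force'])
save('side','s2.png')
E
```

```text
5.1167 [ 0.59050269 -0.03521001  0.08059467] [-2.32218412e-01  9.72662625e-01 -1.40643578e-03 -2.21222648e-04] [-0.05658073 -8.88788531 -0.76765292] [-1.86538552  0.06181227  0.02675872] 0.013652454425120291 24.99763771891594
```

View pics/s2.png

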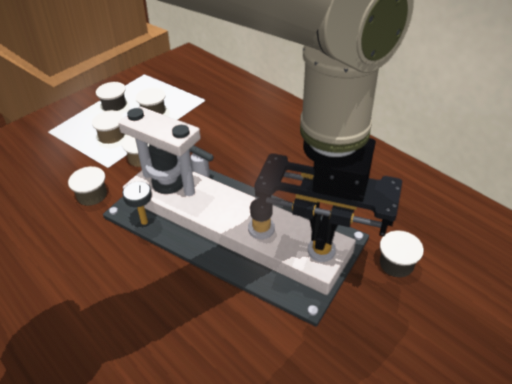

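The handle has turned about 45° with the grip firm. I'll hold while the ram sinks (27 mm at about 8 mm/s).

Emit:
{"api": "arm_command", "payload": {
  "xyz": [
    [0,0,0],
    [0,0,0],
    [0,0,0],
    [0,0,0],
    [0,0,0],
    [0,0,0],
    [0,0,0],
    [0,0,0],
    [0,0,0],
    [0,0,0],
    [0,0,0],
    [0,0,0],
    [0,0,0],
    [0,0,0],
    [0,0,0],
    [0,0,0],
    [0,0,0],
    [0,0,0],
    [0,0,0],
    [0,0,0]
  ],
  "rot": [
    [0,0,0],
    [0,0,0],
    [0,0,0],
    [0,0,0],
    [0,0,0],
    [0,0,0],
    [0,0,0],
    [0,0,0],
    [0,0,0],
    [0,0,0],
    [0,0,0],
    [0,0,0],
    [0,0,0],
    [0,0,0],
    [0,0,0],
    [0,0,0],
    [0,0,0],
    [0,0,0],
    [0,0,0],
    [0,0,0]
  ]
}}

```text
time: 6.83
ee_pos: [0.5905, -0.0352, 0.0806]
eef_rot: [-0.23, 0.973, -0.001, -0.0]
ft_force: [0.0, -9.2, 0.6]
width: 0.014
grip_force: 25.0
```

Emit:
{"api": "arm_command", "payload": {
  "xyz": [
    [0,0,0],
    [0,0,0],
    [0,0,0],
    [0,0,0],
    [0,0,0],
    [0,0,0],
    [0,0,0],
    [0,0,0],
    [0,0,0],
    [0,0,0],
    [0,0,0],
    [0,0,0],
    [0,0,0],
    [0,0,0],
    [0,0,0],
    [0,0,0],
    [0,0,0],
    [0,0,0],
    [0,0,0],
    [0,0,0]
  ],
  "rot": [
    [0,0,0],
    [0,0,0],
    [0,0,0],
    [0,0,0],
    [0,0,0],
    [0,0,0],
    [0,0,0],
    [0,0,0],
    [0,0,0],
    [0,0,0],
    [0,0,0],
    [0,0,0],
    [0,0,0],
    [0,0,0],
    [0,0,0],
    [0,0,0],
    [0,0,0],
    [0,0,0],
    [0,0,0],
    [0,0,0]
  ]
}}

```text
time: 8.5
ee_pos: [0.5905, -0.0352, 0.0806]
eef_rot: [-0.23, 0.973, -0.001, -0.0]
ft_force: [-0.4, -9.2, 0.0]
width: 0.0142
grip_force: 25.0
```

Emit:
{"api": "arm_command", "payload": {
  "xyz": [
    [0,0,0],
    [0,0,0],
    [0,0,0],
    [0,0,0],
    [0,0,0],
    [0,0,0],
    [0,0,0],
    [0,0,0],
    [0,0,0],
    [0,0,0],
    [0,0,0],
    [0,0,0],
    [0,0,0],
    [0,0,0],
    [0,0,0],
    [0,0,0],
    [0,0,0],
    [0,0,0],
    [0,0,0],
    [0,0,0]
  ],
  "rot": [
    [0,0,0],
    [0,0,0],
    [0,0,0],
    [0,0,0],
    [0,0,0],
    [0,0,0],
    [0,0,0],
    [0,0,0],
    [0,0,0],
    [0,0,0],
    [0,0,0],
    [0,0,0],
    [0,0,0],
    [0,0,0],
    [0,0,0],
    [0,0,0],
    [0,0,0],
    [0,0,0],
    [0,0,0],
    [0,0,0]
  ]
}}

```text
time: 10.17
ee_pos: [0.5905, -0.0352, 0.0806]
eef_rot: [-0.23, 0.973, -0.001, -0.0]
ft_force: [0.5, -9.3, -0.8]
width: 0.0138
grip_force: 25.0
```

```bash
python3 - <<'E'
from h import *
print(r.read_state()['time'])
save('side','s3.png')
f=lambda n:cv2.resize(cv2.imread('pics/'+n)[90:220,100:230],None,fx=3,fy=3,interpolation=cv2.INTER_CUBIC)
cv2.imwrite('pics/cmp.png',np.hstack([f('s1.png'),f('s3.png')]))
E
```

```text
10.1667
```

View pics/cmp.png

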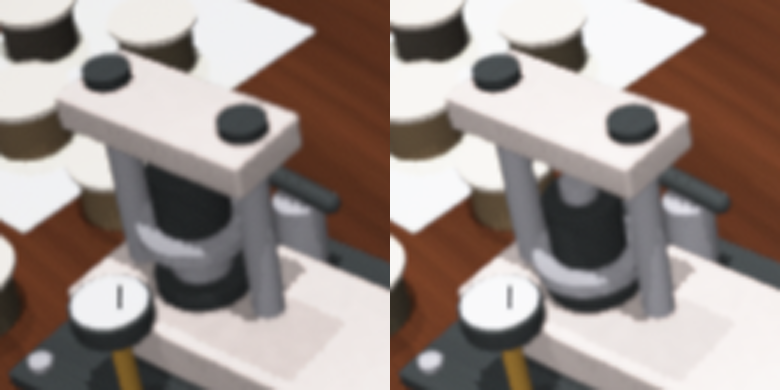

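The die and platen have sunk clearly, and the platen now sits on the black base ring (row 285, right half). I'll let go, rise, and check whether anything is still moving.

Emit:
{"api": "arm_command", "payload": {
  "xyz": [
    [0,0,0],
    [0,0,0],
    [0,0,0],
    [0,0,0],
    [0,0,0],
    [0,0,0],
    [0,0,0],
    [0,0,0],
    [0,0,0.01],
    [0,0,0.03],
    [0,0,0.06],
    [0,0,0.09],
    [0,0,0.12],
    [0,0,0.15],
    [0,0,0.17],
    [0,0,0.17],
    [0,0,0.17],
    [0,0,0.17]
  ],
  "rot": [
    [0,0,0],
    [0,0,0],
    [0,0,0],
    [0,0,0],
    [0,0,0],
    [0,0,0],
    [0,0,0],
    [0,0,0],
    [0,0,0],
    [0,0,0],
    [0,0,0],
    [0,0,0],
    [0,0,0],
    [0,0,0],
    [0,0,0],
    [0,0,0],
    [0,0,0],
    [0,0,0]
  ],
  "grip": 0.8
}}

```text
time: 11.72
ee_pos: [0.5902, -0.0322, 0.2502]
eef_rot: [-0.231, 0.973, 0.0, -0.0]
ft_force: [0.3, 0.3, -1.0]
width: 0.0693
grip_force: 0.0
```

```bash
python3 - <<'E'
from h import *
s=r.read_state();print(s['time'],s['ee_pos'],s['ft_force'],s['width'])
save('side','s4.png')
a,b=[cv2.imread('pics/'+n)[130:195,135:195].astype(int) for n in('s3.png','s4.png')]
print(abs(a-b).mean(),abs(a-b).max())
f=lambda n:cv2.resize(cv2.imread('pics/'+n)[100:280,120:360],None,fx=1.65,fy=1.65)
cv2.imwrite('pics/cmp2.png',np.hstack([f('s3.png'),f('s4.png')]))
E
```

```text
11.7167 [ 0.590171   -0.03217156  0.25021846] [ 0.28008525  0.27491578 -0.95282888] 0.06925265275727381
0.6709401709401709 3
```

View pics/cmp2.png

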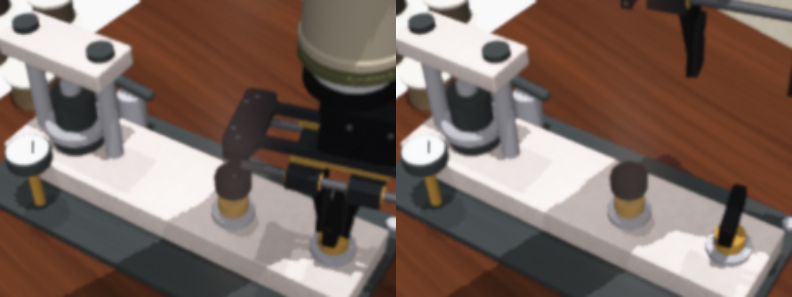

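The ram hasn't moved between the last two pictures (differences of 3 grey levels at most), so it is down. The bar is still turned open, the gripper is clear, and the knob was not touched. Handing in.

```bash
python3 -c "
from bench import r
print(r.close_job())"
```

```text
the job is handed in; nothing more can be done
None
```

I opened the release valve about 45° counter-clockwise, the ram sank until it stopped moving, and I let go with the valve still open and the gauge knob untouched; the job is handed in, but no verdict came back.

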